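Back the ratchet feed wheel off by one notch

ROBOT

A 6-joint arm with a two-finger parallel gripper is mounted at the origin on the work surface. World frame = base frame: x ahead of the robot, y to its left, z up, the work surface at z = 0. Lengths are in m, angles in rad, forces in N, time in s.
With the tool pointing down it reaches from about 0.425 to 0.95 m from the base axis. Payload 3.5 kg.
Tool frame: the origin (TCP) lies at the very end of the fingers, on their centre line; the grasp point (between the pads) lies 19 mm behind it; z points along the fingers, y is the direction in which the jaws open and shut (so a half turn about z gives the same grasp; the last joint's range is limited). The gripper opens to 85 mm and grips with 20 to 120 N. Pads are 22 mm wide; open, the fingers measure 114 mm over their backs; the gripper's body (76 mm by 85 mm) begins 54 mm behind the grasp point. The pads swing forward as they close: fully open they stand 13 mm farther back than shut.
Start: joints at [1.028, 0.286, 1.577, -0, 1.279, -0.15], TCP at [0.258, 0.624, 0.231] pointing down, gripper open.
Joint ranges: [-2.77, 2.77], [-0.9, 2.22], [0.21, 2.48], [-1.53, 4.67], [0.24, 2.81], [-2.84, 2.84]. Speed limits (rad/s): [2.79, 2.79, 3.14, 3.14, 3.14, 3.14].

INTERFACE

Orientations are given as a unit quaternion [x, y, z, w].
In Python, from plant import ctrl, eyes, ticket gives the robot as it stands.
- The arm moves only by the tool send_rows, never from a script. Its arguments are lists of equal length, an entry for each row: "translation": the shift along the tool's x, y, z in units of 30 mm (1.0 is 30 mm), a list of three; "rotation": the turn, a rotation vector about the tool's x, y, z in units of 5 degrees (1.0 is 5 degrees), a list of three; "grip": the finger opening in mm, from 0 to 85.4. A call has 1 to 5 rows; each row shifts and turns the commanded pose from where the row before left it, along the tool's axes as they then stand; what a row does not reach is not made up. A row lasts 1/8 s, in which the tool goes at most 62.5 mm and 10.7 degrees, less where a joint would pass 70% of its speed; a pose out of reach is approached as far as the arm can. A call is refused whole if a number of a shift passes 1 or a number of a turn 1, either way. A call with a gripper value outside its range is refused whole. The fingers move at their own pace and stop on an object; "squeeze" is the grip in N (left out, the last holds). Time passes only in rows, so rows that do not move let the fingers close. It gives the time, the measured TCP pose, the force and the opening at its end, in the units of the state.
- ctrl.get_state(): the state, without advancing time (a new reading comes with each control period).
- eyes.read_camera(name): name is "scene" or "top" or "wrist"; returns a dict with "image" (480x640x3 uint8, blue, green, red), "mtx" (3x3 intrinsics, pixels), "dist_coeffs" ([k1, k2, p1, p2, k3] as OpenCV has them; the pictures are not rectified), "xyz" and "orientation" of the camera in the world; the wrist camera has in their place "hand_eye" (4x4, takes a point from camera to tool coordinates, whose origin is the TCP and whose axes are the flange's). Camera axes: x right, y down, z forward; pixel columns grow to the right and rows downward; lengths in m; the calibration is good to about 2 mm. A picture is of the moment at which its call begins: read the wrist's pose just before it. There is no depth.
- ticket.sign_off(): hands the job in, once; it reports no verdict.
The state is a dict: "time": time; "qpos": joint angles; "dq": joint speeds; "joint_efforts": joint torques, N m; "eef_pos": TCP position; "tcp_rot": TCP orientation; "contact_force": force on the tool from outside, world axes, zero at the start; "wrist_torque": the same for the moment, N m; "opening": opening from 0.0 (shut) to 1.0 (fully open).
Only numpy, scipy, OpenCV 4.12 (cv2) and the standard library are available. Lean on these libraries where they do the work, as an engineer would, in place of code of your own. Each camera call takes 0.05 s, during which the arm holds its last target. There are 200 camera calls.

TASK

The ratchet feed wheel on the bench has been fed one notch too far. With a fingertip, tip its pawl up out of the teeth by the red tab (it stays up by itself), push one of the brass pegs so that the wheel turns backward, clockwise seen from above, by one notch, then tip the pawl down again until it sits fully home between the teeth, and move clear. Nothing is to be gripped or picked up: do not force the mechanism, and leave the loose things around it where they are.

Things in the scene. Friction and masses are not known exactly. Their poses are not given: they have to be found in the camera images.
- indexer: The ratchet feed wheel's fixed base: green plate 220 x 220 x 14 mm screwed to the bench. Origin on the wheel's vertical axis, at the plate's underside (bench height); z up. Positions called 'base frame' below are in this frame, in mm.
- wheel_hub (a point): Point on the wheel's axis at the wheel's top face, height 50. The dark steel wheel has radius 83; ten saw teeth (radius 63 to 83, one every 36 degrees) stand up from it to height 59. In the middle, turning with it, an aluminium hub: radius 34 up to height 56, 20 up to 70, 11 up to 78.
- wheel (a joint): Turn of the wheel, rad; grows BACKWARD = clockwise seen from above. Starts within 0.05 of 0; one notch back is 0.628. Stiff: takes about 4 N at a peg and stays where left. With the pawl down it has about 0.08 of play backward, then is blocked. The pawl can go fully down again within about 0.07 of a whole notch.
- pawl (a joint): Turn of the pawl about its horizontal hinge, rad: 0 fully down in the teeth, grows as the nose lifts, stop at 1.3; clear of the teeth from about 0.25. The hinge is stiff: the pawl stays at any angle at which it is left and takes about 3 N at the tab to move, up or down.
- pawl_hinge (a point): Middle of the pawl's hinge pin, at (68, 73, 74) in the base frame; the pin lies along base y between two green cheeks (24 mm overall in y, top at height 83). The pawl is a dark bar 14 wide, 10 thick that, when down, runs from here along base -x for 72 mm above the teeth; its nose, the last 9 mm, reaches down between the teeth to 22 mm below the hinge.
- pawl_tab (a point): Centre of the red tab standing square up from the pawl's nose end: 22 wide (base y), 8 thick, 45 tall; 66 mm from the hinge along the bar, 27.5 above the bar's centre line. Pawl down: centre at (2, 73, 101.5) in the base frame, top at height 124. Pushed towards the hinge and up (base +x, +z) it lifts the pawl; pushed from the hinge's side (base -x, then down) it lowers it.
- peg_a (a point): Middle of one of three upright brass pegs on the wheel: diameter 12, from height 50 to 86, 48 mm from the wheel's axis, this point at height 68. The peg on the side away from the pawl: at wheel joint 0 it is at (0, -48) in the base frame; turning backward moves it towards base -x.
- peg_b (a point): The same on the second peg: at (42, 24) in the base frame with the wheel joint at 0.
- peg_c (a point): The same on the third peg: at (-42, 24) in the base frame with the wheel joint at 0.
- bushing: Bystander, to be left alone: plain brass bushing (tube), 44 mm across, 30 mm high; origin under its centre
- flange: Bystander, to be left alone: turned aluminium flange with a boss, 60 mm across, 34 mm high; origin under its centre
- oiler: Bystander, to be left alone: yellow plastic oil bottle with a red cap, 44 mm across, 100 mm high; origin under its centre
- screwdriver: Bystander, to be left alone: screwdriver lying on the bench, about 200 mm long; origin near its middle

How it is judged:
On the way, in this order (a step that is already met when the one before it is completed fails the run):
1. the pawl is lifted clear of the teeth (above 0.35 rad), the wheel not yet turned back (below 0.2 rad) (value of joint pawl above 0.35 rad and value of joint wheel below 0.2 rad), for 0.2 s.
2. with the pawl still up (above 0.25 rad), the wheel is one notch back (0.628 +- 0.13 rad) (value of joint pawl above 0.25 rad and value of joint wheel between 0.498 and 0.758 rad), for 0.2 s.
At the end, for the whole second after the job is handed in: The pawl is down between the teeth (joint below 0.06 rad), the wheel rests one notch further back (0.628 +- 0.13 rad), and no bystander has moved 30 mm (value of joint pawl below 0.06 rad and value of joint wheel between 0.498 and 0.758 rad and velocity of joint wheel between -0.05 and 0.05 rad/s and distance of each of bushing, flange, oiler, screwdriver from where it was at the start of the episode below 0.03 m); the robot touches nothing.
It fails at once if a bystander is knocked away, picked up or carried (moved over 30 mm) (distance of any of bushing, flange, oiler, screwdriver from where it was at the start of the episode above 0.03 m).
It fails at once if the mechanism is forced (the robot pushes on it with more than 45 N) (contact force between any of the arm, the fingers and indexer above 45 N).
It also fails if it takes over 72 s, if anything falls off the work surface, if the arm or the gripper's body presses on something with over 40 N, if the wrist force passes 120 N, or if a joint passes its speed limit or range.

## Working session

There is one attempt and no reset: what is moved stays moved. The work goes in short steps, Python scripts to look and compute and a tool call to move; the robot and the scene stay as the last step left them, time stands still between calls to the robot, and variables do not carry over. Pictures are saved under pics/ and viewed, about 8 in all and at most 12, crops included, and the job is handed in when it is done.

Besides the shell and the picture viewer there is one more tool, called after "Call:" by a JSON object that holds its "op" and its "data", one argument or row to a line. send_rows: Moves the arm, as the interface text tells. Its arguments: {"type":"object","properties":{"translation":{"type":"array"},"rotation":{"type":"array"},"grip":{"type":"array"},"squeeze":{"type":"number"}},"required":["translation","rotation","grip"]}

```bash
mkdir -p pics; ls
python3 - <<'E'
from plant import ctrl, eyes, ticket
import cv2
s=ctrl.get_state()
print(s)
for n in ("scene","top","wrist"):
    c=eyes.read_camera(n); cv2.imwrite(f"pics/{n}0.png",c["image"])
    print(n,{k:v for k,v in c.items() if k!="image"})
E
```

```text
pics
{'time': 0.0, 'qpos': array([ 1.02799601e+00,  2.87181805e-01,  1.57819982e+00,  6.34437558e-06,
        1.27857540e+00, -1.49988316e-01]), 'dq': array([ 0.00016007, -0.00126693, -0.00189109, -0.00134243,  0.00204427,
        0.00070925]), 'joint_efforts': array([ 2.08813740e-04, -4.05975652e+01, -2.92627752e+01, -1.12954679e-04,
        5.84062058e-03,  2.89516997e-06]), 'eef_pos': array([0.25800059, 0.62303235, 0.22992405]), 'tcp_rot': array([ 1.95146462e-01,  9.80773399e-01, -1.11094074e-03, -4.04219914e-04]), 'contact_force': array([-0.1207308 , -0.33222606,  0.01679045]), 'wrist_torque': array([-0.01937484,  0.02489442,  0.00598052]), 'opening': 0.9968113012179703}
scene {'mtx': array([[456.78281559,   0.        , 313.8089624 ],
       [  0.        , 456.78281559, 236.50000008],
       [  0.        ,   0.        ,   1.        ]]), 'dist_coeffs': array([-0.01824235,  0.        ,  0.        ,  0.        ,  0.        ]), 'xyz': array([1.1735104 , 0.03208207, 0.47186048]), 'orientation': array([ 0.63273374,  0.61461667, -0.3316453 , -0.33452318])}
top {'mtx': array([[618.177548
[... 265 characters left out ...]
.03158364]), 'orientation': array([ 0.71270014, -0.69468859,  0.06841919, -0.06917439])}
wrist {'mtx': array([[394.11044545,   0.        , 320.16500735],
       [  0.        , 394.11044545, 234.75630932],
       [  0.        ,   0.        ,   1.        ]]), 'dist_coeffs': array([-0.05464953,  0.        ,  0.        ,  0.        ,  0.        ]), 'hand_eye': array([[-2.49101495e-04, -9.57496692e-01, -2.88444140e-01,
         7.32891897e-02],
       [ 9.99999602e-01,  8.67990847e-06, -8.92416740e-04,
        -3.01507276e-04],
       [ 8.56989745e-04, -2.88444248e-01,  9.57496309e-01,
        -1.42303878e-01],
       [ 0.00000000e+00,  0.00000000e+00,  0.00000000e+00,
         1.00000000e+00]])}
```

View pics/top0.png

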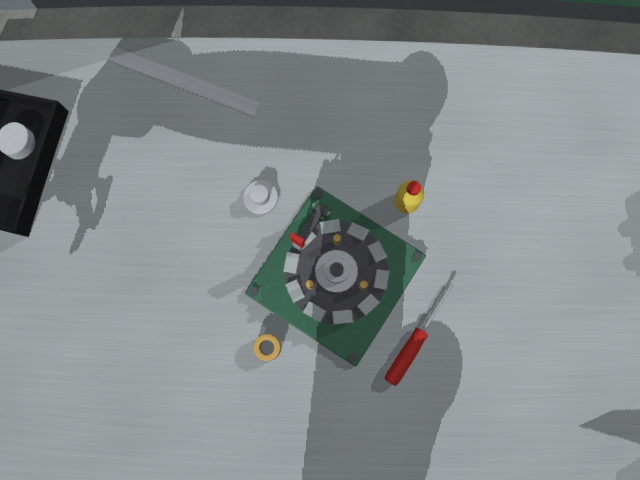

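View pics/scene0.png

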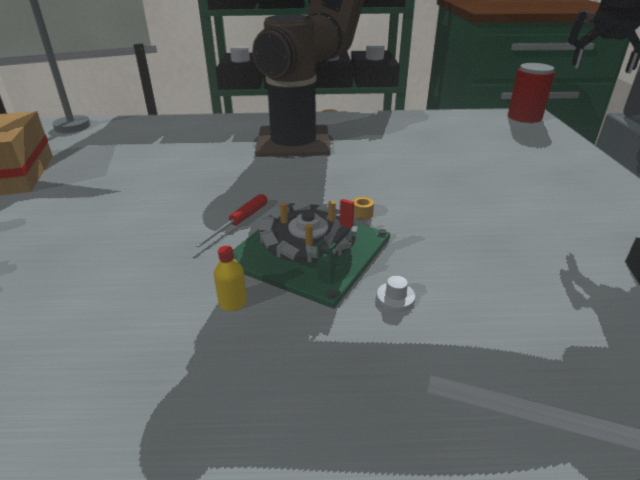

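The top view shows the plate with corners near (318,187), (426,254), (355,366) and (247,292), the hub at (337,270), and the red tab at (297,240) with the hinge at (318,210). The scene view shows the tab at (347,212), and pegs at (284,212), (309,234) and (332,210). Next I'll work out the plate's pose from these.

```bash
cat > h.py <<'E'
import numpy as np, cv2
from scipy.spatial.transform import Rotation as R
from plant import ctrl, eyes
def cam(n):
    s=ctrl.get_state(); c=eyes.read_camera(n)
    if n=="wrist":
        T=np.eye(4);T[:3,:3]=R.from_quat(s["tcp_rot"]).as_matrix();T[:3,3]=s["eef_pos"];T=T@c["hand_eye"]
        c["P"],c["M"]=T[:3,3],T[:3,:3]
    else: c["P"],c["M"]=c["xyz"],R.from_quat(c["orientation"]).as_matrix()
    return c
def ray(c,uv):
    p=cv2.undistortPoints(np.array(uv,float).reshape(-1,1,2),c["mtx"],c["dist_coeffs"]).reshape(-1,2)
    return np.c_[p,np.ones(len(p))]@c["M"].T
def plane(c,uv,z):
    d=ray(c,uv); return c["P"]+d*((z-c["P"][2])/d[:,2])[:,None]
def tri(c1,u1,c2,u2):
    A=0;b=0
    for c,u in((c1,u1),(c2,u2)):
        d=ray(c,[u])[0];d/=np.linalg.norm(d);Q=np.eye(3)-np.outer(d,d);A=A+Q;b=b+Q@c["P"]
    return np.linalg.solve(A,b)
def proj(c,X):
    Rm=c["M"].T
    return cv2.projectPoints(np.array(X,float).reshape(-1,1,3),cv2.Rodrigues(Rm)[0],-Rm@c["P"],c["mtx"],c["dist_coeffs"])[0].reshape(-1,2)
def blobs(c,lo,hi,box,amin=8):
    x0,y0,x1,y1=box;hsv=cv2.cvtColor(c["image"],cv2.COLOR_BGR2HSV)
    m=cv2.inRange(hsv,lo,hi);k=np.zeros_like(m);k[y0:y1,x0:x1]=m[y0:y1,x0:x1]
    n,l,st,ce=cv2.connectedComponentsWithStats(k)
    return [(st[i],ce[i]) for i in range(1,n) if st[i][4]>=amin],k
E
python3 - <<'E'
from h import *
t=cam("top");s=cam("scene")
# plate corners
b,k=blobs(t,(65,60,20),(95,255,160),(220,160,450,390),100)
pts=np.vstack([c.reshape(-1,2) for c in cv2.findContours(k,cv2.RETR_EXTERNAL,cv2.CHAIN_APPROX_NONE)[0] if len(c)>20])
W=plane(t,pts,0.014)[:,:2].astype(np.float32)
r=cv2.minAreaRect(W*1000);print("rect",r)
for lo,hi,nm in(((0,120,70),(6,255,255),"red"),((10,110,60),(24,255,255),"brass")):
    for n,c,bx in(("top",t,(255,195,400,330)),("scene",s,(240,190,365,260))):
        print(nm,n,[(list(map(int,st)),ce.round(1).tolist()) for st,ce in blobs(c,lo,hi,bx,4)[0]])
E
```

```text
rect ((515.1094970703125, 35.37449645996094), (218.62240600585938, 218.7689971923828), 58.42972946166992)
red top [([290, 232, 15, 16, 132], [296.8, 239.3])]
red scene [([240, 194, 27, 28, 308], [251.8, 206.1]), ([340, 199, 14, 29, 328], [346.4, 212.7])]
brass top [([333, 234, 8, 11, 67], [336.4, 239.0]), ([306, 280, 8, 9, 56], [309.5, 284.1]), ([359, 281, 9, 9, 58], [362.7, 284.8])]
brass scene [([353, 197, 12, 22, 230], [359.1, 207.4]), ([329, 201, 6, 20, 97], [331.1, 210.5]), ([281, 203, 6, 20, 110], [283.3, 212.8]), ([306, 224, 6, 21, 124], [308.5, 234.2])]
```

```bash
cat >> h.py <<'E'
yaw=np.radians(58.43-90); O=np.array([.5151,.0354,0])
Rb=R.from_euler("z",yaw).as_matrix()
tob=lambda X:((np.atleast_2d(X)-O)@Rb)*1000
tow=lambda X:O+(np.atleast_2d(X)/1000)@Rb.T
E
python3 - <<'E'
from h import *
t=cam("top");s=cam("scene")
# blob centre in scene ~ peg middle (68..86 visible); use peg tops: top edge of scene bbox, top blobs
for nm,u,v in(("pegb",(336.4,237.5),(308.5,225)),("pegc",(309.5,283.5),(331.2,202)),("pega",(362.7,284),(283.3,204)),("tabtop",(294.5,241.5),(346.5,200))):
    X=tri(t,u,s,v);print(nm,X.round(4),"base",tob(X).round(1), "plane86",tob(plane(t,[u],.086 if nm!="tabtop" else .124)).round(1))
print("proj top peg tops",proj(t,tow([[42,24,86],[-42,24,86],[0,-48,86],[2,73,124],[68,73,83]])).round(1).tolist())
im=t["image"][170:380,230:450]
cv2.imwrite("pics/crop_top.png",cv2.resize(im,None,fx=2.8,fy=2.8,interpolation=cv2.INTER_CUBIC))
E
```

```text
pegb [0.5634 0.0358 0.0855] base [[40.9 25.6 85.5]] plane86 [[40.6 25.9 86. ]]
pegc [0.4906 0.0756 0.0852] base [[-41.9  21.5  85.2]] plane86 [[-42.1  21.6  86. ]]
pega [ 0.4921 -0.0063  0.0839] base [[  2.2 -47.6  83.9]] plane86 [[  1.7 -47.2  86. ]]
tabtop [0.5491 0.0974 0.1214] base [[ -3.5  70.6 121.4]] plane86 [[ -4.6  71.8 124. ]]
proj top peg tops [[337.9, 237.4], [308.2, 282.6], [362.5, 285.2], [296.3, 237.4], [320.7, 207.4]]
```

View pics/crop_top.png

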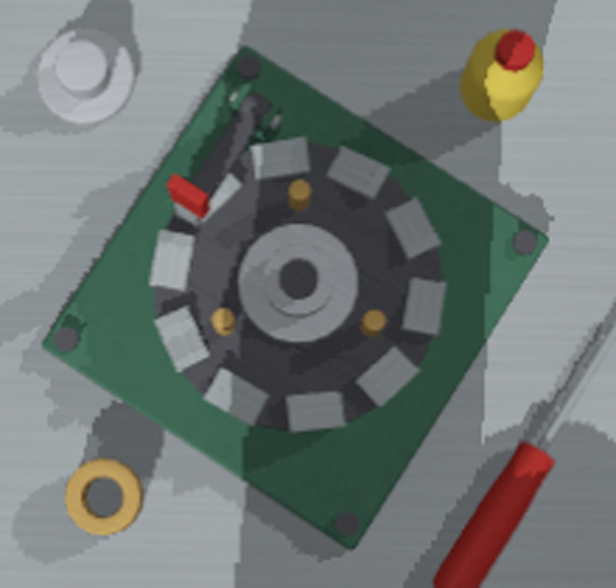

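The crop shows all three pegs and the tab, with the pawl down. Heights from two views match the text to within 3 mm, and the wheel is at about -0.04 rad. Now a helper that gives tool-frame moves to base-frame targets.

```bash
cat >> h.py <<'E'
Rt=Rb@np.diag([-1.,1,-1])   # tool x = base -x, tool y = base y
def go(b):
    s=ctrl.get_state();Q=R.from_quat(s["tcp_rot"])
    d=Q.inv().apply(tow(b)[0]-s["eef_pos"])/.03
    w=(Q.inv()*R.from_matrix(Rt)).as_rotvec()
    print("at",tob(s["eef_pos"]).round(1),"t",round(s["time"],2),"F",s["contact_force"].round(1),"d(tool,30mm)",d.round(2),"rot(5deg)",(np.degrees(w)/5).round(2))
E
python3 -c "
from h import *
go([-35,73,200])"
```

```text
at [[-526.7  366.6  231. ]] t 0.35 F [-0.3 -0.2  0.2] d(tool,30mm) [-14.64 -12.25   1.04] rot(5deg) [-0.01 -0.    1.81]
```

Call:
{"op": "send_rows", "data": {
  "translation": [
    [0,0,0],
    [0,0,0],
    [-1,-0.6,0],
    [-1,-0.6,0],
    [-1,-0.6,0]
  ],
  "rotation": [
    [0,0,0.9],
    [0,0,0.9],
    [0,0,0],
    [0,0,0],
    [0,0,0]
  ],
  "grip": [0,0,0,0,0]
}}

```text
time: 0.98
eef_pos: [0.3072, 0.5296, 0.2313]
tcp_rot: [0.271, 0.962, 0.0, 0.0]
contact_force: [0.2, -1.2, 0.9]
opening: -0.0
```

Call:
{"op": "send_rows", "data": {
  "translation": [
    [-1,-0.6,0],
    [-1,-0.6,0],
    [-1,-0.6,0],
    [-1,-0.6,0],
    [-1,-0.6,0]
  ],
  "rotation": [
    [0,0,0],
    [0,0,0],
    [0,0,0],
    [0,0,0],
    [0,0,0]
  ],
  "grip": [0,0,0,0,0]
}}

```text
time: 1.6
eef_pos: [0.3881, 0.3744, 0.2315]
tcp_rot: [0.271, 0.962, 0.0, 0.0]
contact_force: [-0.4, 0.3, 0.0]
opening: 0.003
```

Call:
{"op": "send_rows", "data": {
  "translation": [
    [-1,-0.6,0],
    [-1,-0.6,0],
    [-1,-0.6,0],
    [-1,-0.6,0],
    [-1,-0.6,0]
  ],
  "rotation": [
    [0,0,0],
    [0,0,0],
    [0,0,0],
    [0,0,0],
    [0,0,0]
  ],
  "grip": [0,0,0,0,0]
}}

```text
time: 2.22
eef_pos: [0.469, 0.2192, 0.2315]
tcp_rot: [0.271, 0.962, 0.0, 0.0]
contact_force: [1.0, 0.2, 0.3]
opening: 0.0
```

Call:
{"op": "send_rows", "data": {
  "translation": [
    [-1,-0.6,0.3],
    [-1,-0.2,0.4],
    [-0.4,0,0.3],
    [0,0,0]
  ],
  "rotation": [
    [0,0,0],
    [0,0,0],
    [0,0,0],
    [0,0,0]
  ],
  "grip": [0,0,0,0]
}}

```text
time: 2.72
eef_pos: [0.5171, 0.1621, 0.2003]
tcp_rot: [0.272, 0.962, -0.0, -0.001]
contact_force: [0.5, 0.9, 1.3]
opening: 0.004
```

```bash
python3 -c "
from h import *
go([-35,73,200])
c=cam('wrist');cv2.imwrite('pics/w1.png',c['image'])
print(proj(c,tow([[2,62,124],[2,84,124],[-42,24,86],[0,0,78]])).round(0).tolist())
print([(list(map(int,a)),b.round(1).tolist()) for a,b in blobs(c,(0,120,60),(7,255,255),(0,0,640,480),60)[0]])"
```

```text
at [[-64.7 109.  200.3]] t 2.73 F [0.5 0.9 1.3] d(tool,30mm) [-0.99 -1.2   0.01] rot(5deg) [-0.01 -0.02  0.  ]
[[247.0, 346.0], [282.0, 346.0], [199.0, 260.0], [176.0, 309.0]]
[([0, 165, 34, 113, 2700], [12.9, 226.9]), ([244, 309, 39, 44, 1220], [262.8, 329.4])]
```

View pics/w1.png

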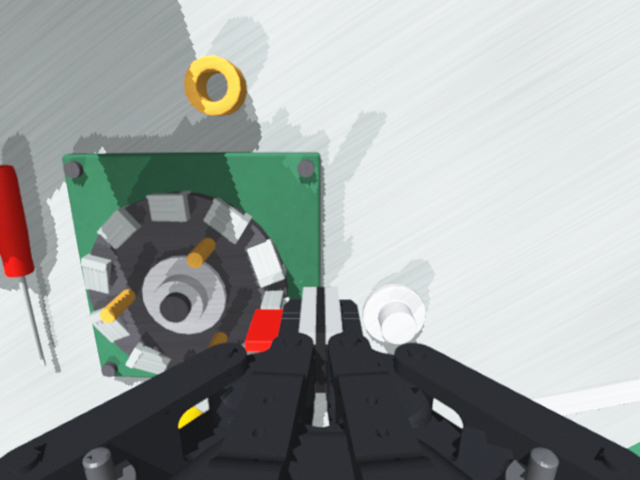

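The wrist view shows the tab's top at about (258,346), the hub at (176,306) and peg c's top at (192,262). All are within about 3 mm of the prediction from my pose. Moving down beside the tab on its base -x side.

Call:
{"op": "send_rows", "data": {
  "translation": [
    [-0.6,-0.6,0.2],
    [-0.5,-0.6,0.6],
    [0,0,1],
    [0,0,1],
    [0,0,0.4]
  ],
  "rotation": [
    [0,0,0],
    [0,0,0],
    [0,0,0],
    [0,0,0],
    [0,0,0]
  ],
  "grip": [0,0,0,0,0]
}}

```text
time: 3.4
eef_pos: [0.5253, 0.1152, 0.104]
tcp_rot: [0.271, 0.963, -0.0, -0.001]
contact_force: [0.2, -0.5, -1.1]
opening: 0.004
```

```bash
python3 -c "
from h import *
go([-16,72,104])
c=cam('wrist');cv2.imwrite('pics/w2.png',c['image'])
s=cam('scene');cv2.imwrite('pics/s2.png',cv2.resize(s['image'][120:300,200:440],None,fx=2.5,fy=2.5,interpolation=cv2.INTER_CUBIC))
"
```

```text
at [[-33.1  73.3 104. ]] t 3.4 F [ 0.2 -0.5 -1.1] d(tool,30mm) [-0.57 -0.05 -0.  ] rot(5deg) [-0.01 -0.03  0.03]
```

View pics/s2.png

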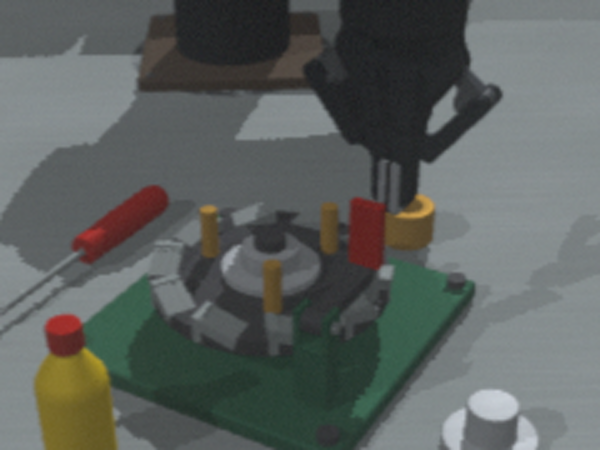

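The scene crop shows the shut fingertip just behind the red tab. Advancing to contact.

Call:
{"op": "send_rows", "data": {
  "translation": [
    [-0.4,0,0],
    [-0.15,0,0],
    [-0.1,0,0],
    [-0.1,0,0]
  ],
  "rotation": [
    [0,0,0],
    [0,0,0],
    [0,0,0],
    [0,0,0]
  ],
  "grip": [0,0,0,0]
}}

```text
time: 4.0
eef_pos: [0.5428, 0.1048, 0.106]
tcp_rot: [0.272, 0.962, 0.001, -0.006]
contact_force: [-15.4, 11.1, 12.8]
opening: -0.001
```

Call:
{"op": "send_rows", "data": {
  "translation": [
    [-0.1,0,-0.05],
    [-0.1,0,-0.15],
    [-0.1,0,-0.2]
  ],
  "rotation": [
    [0,0,0],
    [0,0,0],
    [0,0,0]
  ],
  "grip": [0,0,0]
}}

```text
time: 4.38
eef_pos: [0.5488, 0.1011, 0.1171]
tcp_rot: [0.272, 0.962, 0.001, -0.007]
contact_force: [-11.6, 7.3, 8.3]
opening: 0.001
```

```bash
python3 -c "
from h import *
go([-2,72,112])"
```

```text
at [[ -5.7  73.6 117.1]] t 4.38 F [-11.6   7.3   8.3] d(tool,30mm) [-0.13 -0.05  0.17] rot(5deg) [-0.02 -0.17  0.01]
```

Call:
{"op": "send_rows", "data": {
  "translation": [
    [-0.08,0,-0.13],
    [-0.08,0,-0.11],
    [-0.09,0,-0.1],
    [-0.09,0,-0.1],
    [-0.09,0,-0.09]
  ],
  "rotation": [
    [0,0,0],
    [0,0,0],
    [0,0,0],
    [0,0,0],
    [0,0,0]
  ],
  "grip": [0,0,0,0,0]
}}

```text
time: 5.0
eef_pos: [0.5637, 0.092, 0.1345]
tcp_rot: [0.272, 0.962, 0.001, -0.002]
contact_force: [-3.8, 2.2, 4.3]
opening: -0.001
```

Call:
{"op": "send_rows", "data": {
  "translation": [
    [-0.1,0,-0.09],
    [-0.1,0,-0.08],
    [-0.1,0,-0.08],
    [-0.1,0,-0.07],
    [-0.1,0,-0.06]
  ],
  "rotation": [
    [0,0,0],
    [0,0,0],
    [0,0,0],
    [0,0,0],
    [0,0,0]
  ],
  "grip": [0,0,0,0,0]
}}

```text
time: 5.62
eef_pos: [0.5775, 0.0829, 0.1443]
tcp_rot: [0.272, 0.962, -0.0, -0.0]
contact_force: [-1.7, 1.1, 0.5]
opening: 0.002
```

```bash
python3 -c "
from h import *
go([30,72,142])
s=cam('scene');cv2.imwrite('pics/s3.png',cv2.resize(s['image'][120:300,200:440],None,fx=2.5,fy=2.5,interpolation=cv2.INTER_CUBIC))
"
```

```text
at [[ 28.3  73.1 144.3]] t 5.62 F [-1.7  1.1  0.5] d(tool,30mm) [-0.06 -0.04  0.08] rot(5deg) [-0.01 -0.    0.01]
```

View pics/s3.png

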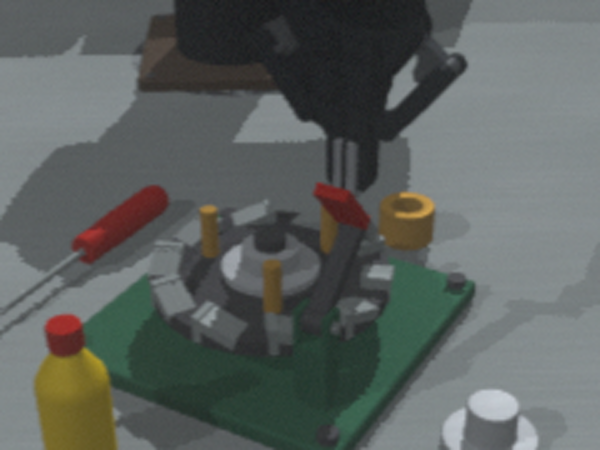

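The crop shows the pawl standing up, with the tab at about (340,205) and leaning towards the hinge. By the geometry it is near 0.75 rad. Now I'll back off, rise and cross to peg a.

Call:
{"op": "send_rows", "data": {
  "translation": [
    [0.5,0,0],
    [0.6,0,-0.6],
    [0,-0.3,-1],
    [-0.5,-1,-0.1],
    [-0.5,-1,0]
  ],
  "rotation": [
    [0,0,0],
    [0,0,0],
    [0,0,0],
    [0,0,0],
    [0,0,0]
  ],
  "grip": [0,0,0,0,0]
}}

```text
time: 6.3
eef_pos: [0.5386, 0.0256, 0.1965]
tcp_rot: [0.271, 0.963, -0.0, 0.001]
contact_force: [1.2, 0.1, -0.3]
opening: -0.0
```

Call:
{"op": "send_rows", "data": {
  "translation": [
    [-0.3,-1,0],
    [0,-0.7,0],
    [0,0,0.5],
    [0,0,0]
  ],
  "rotation": [
    [0,0,0],
    [0,0,0],
    [0,0,0],
    [0,0,0]
  ],
  "grip": [0,0,0,0]
}}

```text
time: 6.8
eef_pos: [0.5185, -0.0214, 0.1785]
tcp_rot: [0.271, 0.962, -0.0, -0.002]
contact_force: [-0.2, -0.0, 0.5]
opening: 0.001
```

```bash
python3 -c "
from h import *
go([33,-47,67])
c=cam('wrist');cv2.imwrite('pics/w4.png',c['image'])"
```

```text
at [[ 32.6 -46.7 178.5]] t 6.8 F [-0.2 -0.   0.5] d(tool,30mm) [-0.02 -0.01  3.72] rot(5deg) [-0.01 -0.04  0.01]
```

Call:
{"op": "send_rows", "data": {
  "translation": [
    [0,0,1],
    [0,0,1],
    [0,0,1],
    [0,0,0.6],
    [0,0,0.1]
  ],
  "rotation": [
    [0,0,0],
    [0,0,0],
    [0,0,0],
    [0,0,0],
    [0,0,0]
  ],
  "grip": [0,0,0,0,0]
}}

```text
time: 7.48
eef_pos: [0.5192, -0.0216, 0.0684]
tcp_rot: [0.271, 0.963, -0.0, -0.001]
contact_force: [-0.4, -0.8, 0.2]
opening: -0.001
```

Call:
{"op": "send_rows", "data": {
  "translation": [
    [0.2,0,0],
    [0.15,0,0],
    [0.15,0,0],
    [0.15,0,0]
  ],
  "rotation": [
    [0,0,0],
    [0,0,0],
    [0,0,0],
    [0,0,0]
  ],
  "grip": [0,0,0,0]
}}

```text
time: 7.98
eef_pos: [0.5046, -0.013, 0.0707]
tcp_rot: [0.271, 0.963, -0.001, 0.003]
contact_force: [3.6, -4.2, -1.2]
opening: -0.001
```

```bash
cat >> h.py <<'E'
def wheel(n="top"):
    c=cam(n);out=[]
    box=(255,195,400,330) if n=="top" else (0,0,640,480)
    for st,ce in blobs(c,(10,110,60),(24,255,255),box,20)[0]:
        # initial blobs: top centre sat ~1 px above blob centre
        x=tob(plane(c,[ce+[0,-1]],.086))[0]; out.append((ce.round(1).tolist(),x[:2].round(1).tolist(),round(float(np.degrees(np.arctan2(x[1],x[0]))),1)))
    return out
E
python3 -c "
from h import *
go([-11,-45,67])
print(wheel())"
```

```text
at [[ 16.4 -46.7  70.7]] t 7.97 F [ 3.6 -4.2 -1.2] d(tool,30mm) [0.91 0.06 0.12] rot(5deg) [0.   0.07 0.02]
[([308.7, 283.0], [-40.8, 23.9], 149.6)]
```

In contact, and peg c shows the wheel has started turning. Pushing on in small steps.

Call:
{"op": "send_rows", "data": {
  "translation": [
    [0.15,0,0.05],
    [0.15,0,0.03],
    [0.15,0,0.03],
    [0.15,0.05,0],
    [0.1,0.05,0]
  ],
  "rotation": [
    [0,0,0],
    [0,0,0],
    [0,0,0],
    [0,0,0],
    [0,0,0]
  ],
  "grip": [0,0,0,0,0]
}}

```text
time: 8.65
eef_pos: [0.4873, 0.0014, 0.0669]
tcp_rot: [0.271, 0.962, -0.0, 0.001]
contact_force: [3.5, -3.8, 2.9]
opening: -0.0
```

```bash
python3 -c "
from h import *
go([-11,-45,67])
print(wheel())"
```

```text
at [[ -5.9 -43.5  66.9]] t 8.65 F [ 3.5 -3.8  2.9] d(tool,30mm) [ 0.17 -0.05 -0.  ] rot(5deg) [0.   0.02 0.01]
[([305.5, 268.6], [-24.8, 40.2], 121.7)]
```

Call:
{"op": "send_rows", "data": {
  "translation": [
    [0.1,0,0],
    [0.07,0,0],
    [0,0,0]
  ],
  "rotation": [
    [0,0,0],
    [0,0,0],
    [0,0,0]
  ],
  "grip": [0,0,0]
}}

```text
time: 9.07
eef_pos: [0.4839, 0.0048, 0.0668]
tcp_rot: [0.272, 0.962, 0.001, 0.002]
contact_force: [6.1, 0.1, 0.7]
opening: -0.003
```

```bash
python3 -c "
from h import *
go([-11,-45,67])
print(wheel())"
```

```text
at [[-10.6 -42.4  66.8]] t 9.07 F [6.1 0.1 0.7] d(tool,30mm) [ 0.01 -0.09 -0.01] rot(5deg) [ 0.04  0.03 -0.  ]
[([305.9, 265.1], [-20.0, 42.8], 115.0)]
```

About 35° by both camera and fingertip position. Backing off and checking the wheel with all pegs in view.

Call:
{"op": "send_rows", "data": {
  "translation": [
    [-0.4,0,0],
    [-0.4,0,-0.3],
    [0,0,-1],
    [0,0,-1],
    [0,0,-1]
  ],
  "rotation": [
    [0,0,0],
    [0,0,0],
    [0,0,0],
    [0,0,0],
    [0,0,0]
  ],
  "grip": [0,0,0,0,0]
}}

```text
time: 9.75
eef_pos: [0.5024, -0.0085, 0.1658]
tcp_rot: [0.272, 0.962, 0.0, -0.002]
contact_force: [-0.1, 0.0, -0.3]
opening: -0.002
```

Call:
{"op": "send_rows", "data": {
  "translation": [
    [0,0,-0.8],
    [-1,-0.8,0],
    [-1,-0.8,0],
    [-1,-0.8,0]
  ],
  "rotation": [
    [0,0,0],
    [0,0,0],
    [0,0,0],
    [0,0,0]
  ],
  "grip": [0,0,0,0]
}}

```text
time: 10.25
eef_pos: [0.5419, -0.1179, 0.1891]
tcp_rot: [0.272, 0.962, 0.0, -0.001]
contact_force: [2.0, 0.6, -0.5]
opening: -0.004
```

```bash
python3 -c "
from h import *
go([75,72,190])
print(wheel())
c=cam('wrist');cv2.imwrite('pics/w5.png',c['image'])
print(proj(c,tow([[48*np.cos(np.radians(a)),48*np.sin(np.radians(a)),86] for a in(-6,114,-126)])).round(0).tolist())
t=cam('top');cv2.imwrite('pics/t5.png',cv2.resize(t['image'][170:380,230:450],None,fx=2.8,fy=2.8,interpolation=cv2.INTER_CUBIC))"
```

```text
at [[ 103.1 -116.5  189.1]] t 10.25 F [ 2.   0.6 -0.5] d(tool,30mm) [ 0.93  6.29 -0.03] rot(5deg) [-0.   -0.03  0.01]
[([354.9, 245.4], [47.2, -4.0], -4.8), ([305.9, 265.1], [-20.1, 42.7], 115.2), ([347.8, 297.7], [-27.0, -38.6], -125.0)]
[[507.0, 142.0], [600.0, 27.0], [463.0, 5.0]]
```

View pics/t5.png

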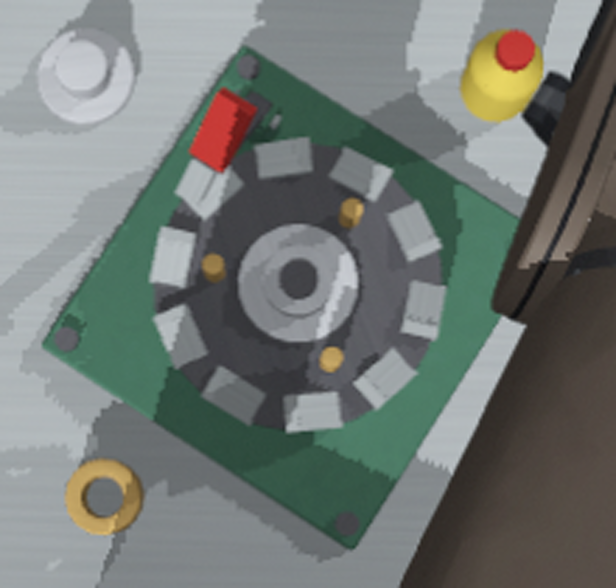

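The top crop shows the pawl up with the tab at (222,130), and pegs at (350,211), (213,266) and (331,358). All three put the wheel at about 35.1°, within 0.02 rad of a whole notch. Next the tip goes round to the hinge side of the tab.

Call:
{"op": "send_rows", "data": {
  "translation": [
    [0,1,0],
    [0,1,0],
    [0,1,0],
    [0,1,0],
    [0,1,0]
  ],
  "rotation": [
    [0,0,0],
    [0,0,0],
    [0,0,0],
    [0,0,0],
    [0,0,0]
  ],
  "grip": [0,0,0,0,0]
}}

```text
time: 11.02
eef_pos: [0.6199, 0.0131, 0.1889]
tcp_rot: [0.271, 0.963, 0.0, -0.001]
contact_force: [-0.3, -0.1, -0.3]
opening: 0.002
```

Call:
{"op": "send_rows", "data": {
  "translation": [
    [0,0.9,0],
    [0,0.4,0.3],
    [0,0,1],
    [0,0,1],
    [0,0,0.3]
  ],
  "rotation": [
    [0,0,0],
    [0,0,0],
    [0,0,0],
    [0,0,0],
    [0,0,0]
  ],
  "grip": [0,0,0,0,0]
}}

```text
time: 11.65
eef_pos: [0.6382, 0.0446, 0.1078]
tcp_rot: [0.271, 0.962, -0.001, -0.003]
contact_force: [-0.3, -0.1, -0.2]
opening: 0.002
```

```bash
python3 -c "
from h import *
go([18,72,112])"
```

```text
at [[100.1  72.3 107.8]] t 11.65 F [-0.3 -0.1 -0.2] d(tool,30mm) [ 2.74 -0.01 -0.12] rot(5deg) [-0.04 -0.07  0.01]
```

Call:
{"op": "send_rows", "data": {
  "translation": [
    [0.5,0,-0.1],
    [0.3,0,0],
    [0.2,0,0],
    [0.2,0,0],
    [0.2,0,0]
  ],
  "rotation": [
    [0,0,0],
    [0,0,0],
    [0,0,0],
    [0,0,0],
    [0,0,0]
  ],
  "grip": [0,0,0,0,0]
}}

```text
time: 12.28
eef_pos: [0.6052, 0.0664, 0.1148]
tcp_rot: [0.271, 0.962, 0.0, 0.001]
contact_force: [1.1, -0.5, -0.6]
opening: -0.002
```

Call:
{"op": "send_rows", "data": {
  "translation": [
    [0.2,0,0],
    [0.2,0,0],
    [0.2,0,0],
    [0.2,0,0],
    [0.15,0,0]
  ],
  "rotation": [
    [0,0,0],
    [0,0,0],
    [0,0,0],
    [0,0,0],
    [0,0,0]
  ],
  "grip": [0,0,0,0,0]
}}

```text
time: 12.9
eef_pos: [0.5805, 0.0813, 0.1143]
tcp_rot: [0.271, 0.962, -0.0, 0.0]
contact_force: [1.8, -0.5, -1.1]
opening: 0.003
```

```bash
python3 -c "
from h import *
go([18,72,112])"
```

```text
at [[ 31.7  73.3 114.3]] t 12.9 F [ 1.8 -0.5 -1.1] d(tool,30mm) [ 0.46 -0.04  0.08] rot(5deg) [-0.    0.    0.01]
```

Call:
{"op": "send_rows", "data": {
  "translation": [
    [0.12,0,0],
    [0.1,0,0],
    [0.08,0,0]
  ],
  "rotation": [
    [0,0,0],
    [0,0,0],
    [0,0,0]
  ],
  "grip": [0,0,0]
}}

```text
time: 13.28
eef_pos: [0.5731, 0.0858, 0.1144]
tcp_rot: [0.271, 0.962, -0.0, 0.0]
contact_force: [3.0, -1.2, -1.9]
opening: -0.001
```

Call:
{"op": "send_rows", "data": {
  "translation": [
    [0.05,0,0],
    [0.05,0,0]
  ],
  "rotation": [
    [0,0,0],
    [0,0,0]
  ],
  "grip": [0,0]
}}

```text
time: 13.52
eef_pos: [0.5708, 0.0873, 0.1143]
tcp_rot: [0.271, 0.962, -0.0, 0.001]
contact_force: [3.3, -3.1, -3.2]
opening: -0.002
```

```bash
python3 -c "
from h import *
go([17,72,112])"
```

```text
at [[ 20.3  73.3 114.3]] t 13.53 F [ 3.3 -3.1 -3.2] d(tool,30mm) [ 0.11 -0.04  0.08] rot(5deg) [0.   0.01 0.01]
```

Continuing in 1 mm steps until the force shows the pawl has bottomed.

Call:
{"op": "send_rows", "data": {
  "translation": [
    [0.04,0,0],
    [0.04,0,0]
  ],
  "rotation": [
    [0,0,0],
    [0,0,0]
  ],
  "grip": [0,0]
}}

```text
time: 13.78
eef_pos: [0.5689, 0.0883, 0.1143]
tcp_rot: [0.271, 0.962, -0.0, 0.001]
contact_force: [5.6, -3.2, -3.0]
opening: 0.003
```

Call:
{"op": "send_rows", "data": {
  "translation": [
    [0.03,0,0],
    [0.03,0,0]
  ],
  "rotation": [
    [0,0,0],
    [0,0,0]
  ],
  "grip": [0,0]
}}

```text
time: 14.02
eef_pos: [0.5681, 0.0888, 0.1144]
tcp_rot: [0.271, 0.962, -0.0, 0.002]
contact_force: [7.9, -5.4, -5.3]
opening: 0.0
```

```bash
python3 -c "
from h import *
go([17,72,112]);print(wheel())"
```

```text
at [[ 17.2  73.3 114.4]] t 14.03 F [ 7.9 -5.4 -5.3] d(tool,30mm) [ 0.01 -0.04  0.08] rot(5deg) [0.01 0.05 0.02]
[([354.9, 245.5], [47.0, -4.1], -5.0), ([347.8, 297.7], [-27.0, -38.6], -125.0)]
```

Call:
{"op": "send_rows", "data": {
  "translation": [
    [0.04,0,0],
    [0.04,0,0]
  ],
  "rotation": [
    [0,0,0],
    [0,0,0]
  ],
  "grip": [0,0]
}}

```text
time: 14.32
eef_pos: [0.5679, 0.089, 0.1144]
tcp_rot: [0.271, 0.963, -0.001, 0.005]
contact_force: [13.6, -8.5, -10.7]
opening: 0.004
```

```bash
python3 -c "
from h import *
go([17,72,112]);print(wheel())"
```

```text
at [[ 16.9  73.3 114.4]] t 14.32 F [ 13.6  -8.5 -10.7] d(tool,30mm) [-0.   -0.04  0.08] rot(5deg) [0.02 0.11 0.02]
[([354.9, 245.4], [47.1, -4.1], -4.9), ([347.8, 297.7], [-27.0, -38.6], -125.0)]
```

It stopped at x = 16.9 (17 predicted for fully down), with the force rising steeply. Retreating to verify.

Call:
{"op": "send_rows", "data": {
  "translation": [
    [-0.2,0,0],
    [-0.4,0,0],
    [-0.4,0,-0.6],
    [0,0,-1],
    [0,0,-1]
  ],
  "rotation": [
    [0,0,0],
    [0,0,0],
    [0,0,0],
    [0,0,0],
    [0,0,0]
  ],
  "grip": [0,0,0,0,0]
}}

```text
time: 15.0
eef_pos: [0.5911, 0.075, 0.1946]
tcp_rot: [0.272, 0.962, 0.0, 0.0]
contact_force: [0.4, 0.6, 0.0]
opening: 0.001
```

Call:
{"op": "send_rows", "data": {
  "translation": [
    [-1,0.5,-0.5],
    [-1,0.5,0],
    [-1,0.5,0],
    [-1,0.5,0],
    [-1,0.5,0]
  ],
  "rotation": [
    [0,0,0],
    [0,0,0],
    [0,0,0],
    [0,0,0],
    [0,0,0]
  ],
  "grip": [0,0,0,0,0]
}}

```text
time: 15.62
eef_pos: [0.7591, 0.0606, 0.2091]
tcp_rot: [0.271, 0.962, 0.0, 0.0]
contact_force: [0.0, -0.0, -0.0]
opening: -0.001
```

```bash
python3 -c "
from h import *
go([17,72,112]);print(wheel())
t=cam('top');s=cam('scene')
for n,c,bx in(('top',t,(255,195,400,330)),('scene',s,(320,170,365,260))):
    print(n,[(list(map(int,a)),b.round(1).tolist()) for a,b in blobs(c,(0,120,70),(6,255,255),bx,20)[0]])
cv2.imwrite('pics/end.png',np.hstack([cv2.resize(t['image'][170:390,230:460],(460,440)),cv2.resize(s['image'][180:300,230:350],(340,440))]))
"
```

```text
at [[194.7 149.2 209.1]] t 15.62 F [ 0. -0. -0.] d(tool,30mm) [ 5.93 -2.57  3.23] rot(5deg) [0.01 0.01 0.01]
[]
top []
scene [([343, 200, 11, 28, 154], [349.6, 214.4])]
```

View pics/end.png

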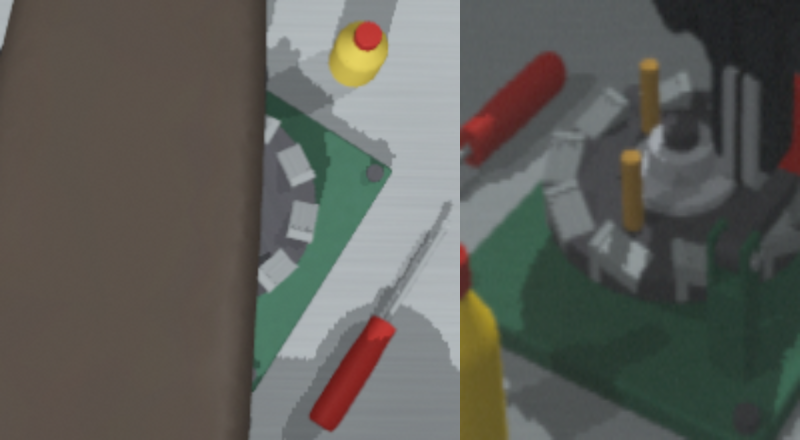

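Here the arm covers both views, with only part of the tab visible at its right edge. Moving the arm off to the robot's left before checking again.

Call:
{"op": "send_rows", "data": {
  "translation": [
    [0.2,1,0],
    [0.6,1,0],
    [1,1,0],
    [1,1,0],
    [1,1,0]
  ],
  "rotation": [
    [0,0,0],
    [0,0,0],
    [0,0,0],
    [0,0,0],
    [0,0,0]
  ],
  "grip": [0,0,0,0,0]
}}

```text
time: 16.4
eef_pos: [0.7375, 0.2496, 0.2087]
tcp_rot: [0.271, 0.962, 0.0, -0.0]
contact_force: [-0.4, -0.1, 0.3]
opening: 0.001
```

Call:
{"op": "send_rows", "data": {
  "translation": [
    [1,0.2,0],
    [1,0,0],
    [1,0,0],
    [1,0,0],
    [1,0,0]
  ],
  "rotation": [
    [0,0,0],
    [0,0,0],
    [0,0,0],
    [0,0,0],
    [0,0,0]
  ],
  "grip": [0,0,0,0,0]
}}

```text
time: 17.02
eef_pos: [0.6122, 0.3322, 0.2086]
tcp_rot: [0.271, 0.962, 0.0, -0.0]
contact_force: [0.4, -0.1, -0.2]
opening: -0.003
```

```bash
python3 -c "
from h import *
go([17,72,112]);print(wheel())
t=cam('top');s=cam('scene')
for n,c,bx in(('top',t,(255,195,400,330)),('scene',s,(320,170,365,260))):
    print(n,[(list(map(int,a)),b.round(1).tolist()) for a,b in blobs(c,(0,120,70),(6,255,255),bx,20)[0]])
cv2.imwrite('pics/end2.png',np.hstack([cv2.resize(t['image'][170:390,230:460],(460,440)),cv2.resize(s['image'][180:300,270:390],(340,440))]))
"
```

```text
at [[-72.6 303.7 208.6]] t 17.02 F [ 0.4 -0.1 -0.2] d(tool,30mm) [-2.98 -7.73  3.22] rot(5deg) [ 0.   -0.    0.02]
[([354.8, 245.5], [47.0, -4.0], -4.9), ([305.8, 265.1], [-20.1, 42.8], 115.1), ([347.7, 297.7], [-27.2, -38.4], -125.3)]
top [([290, 232, 15, 16, 127], [296.9, 239.4])]
scene [([340, 199, 14, 29, 324], [346.4, 212.7])]
```

View pics/end2.png

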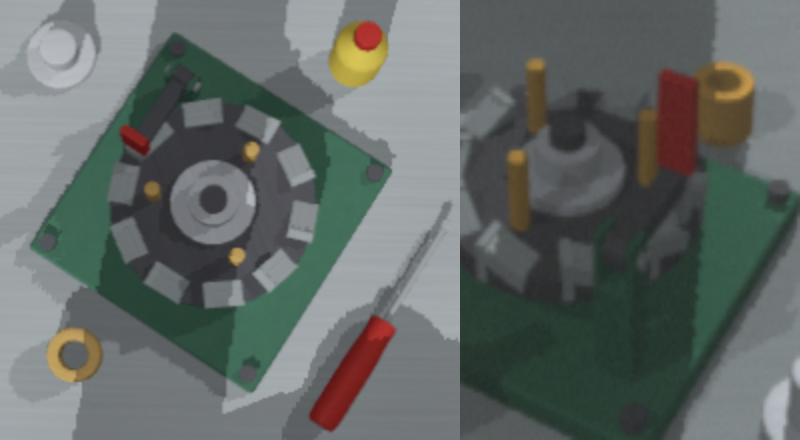

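The tab blob is back within 0.1 px of its starting position in both views: (296.9,239.4) in the top view and (346.4,212.7) in the scene view. The pegs put the wheel at about 35°, and the bystanders look unmoved. Handing in.

```bash
python3 -c "
from plant import ticket
print(ticket.sign_off())"
```

```text
the job is handed in; nothing more can be done
None
```

I carried out the whole sequence with the shut fingertip and handed the job in at about 17 s of the 72 s allowed; sign-off reports no verdict. I lifted the pawl to about 0.75 rad, pushed peg a so the wheel went back one notch, and pressed the pawl home. Then I moved the arm clear.

- **Pawl:** it stopped at the predicted fully-down position. The red tab is back within 0.1 px of its starting position in the top and scene views.
- **Wheel:** all three pegs read about 35.1° (0.61 rad) against the 36° target (0.628 rad). The wheel did not move while the pawl was pressed down.
- **Forces:** the highest force I read was about 23 N while lifting the pawl. I read it only at the end of each move call, so brief peaks in between are not covered.
- **Bystanders:** all four look unmoved in the pictures; I did not measure their positions.

One check failed at first: the arm blocked both cameras, so I moved it aside and repeated the check. No checks disagreed.

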